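# Tip the pipette tip box off its end and push it against the tube rack

### The arm

A 6-joint arm with a two-finger parallel gripper is mounted at the origin on a cart in front of the work surface, level with it; the furniture and walls round the work are solid. World frame = base frame: x ahead of the robot, y to its left, z up, the work surface at z = 0. Lengths are in m, angles in rad, forces in N, time in s.
With the tool pointing down it reaches from about 0.375 to 0.975 m from the base axis. Payload 3.8 kg.
Tool frame: the origin (TCP) lies midway between the tips of the shut fingers; the grasp point (between the pads) lies 19 mm behind it; x points along the fingers, z is the direction in which the jaws open and shut, and the axes are right-handed (so a half turn about x gives the same grasp; the last joint's range is limited). The gripper opens to 85 mm and grips with 20 to 120 N. Pads are 22 mm wide; open, the fingers measure 114 mm over their backs; the gripper's body (76 mm by 85 mm) begins 54 mm behind the grasp point. The pads swing forward as they close: fully open they stand 13 mm farther back than shut.
Start: joints at [1.131, 0.264, 1.604, -0, 1.274, -0.037], TCP at [0.265, 0.621, 0.231] pointing down, gripper open.
Joint ranges: [-2.63, 2.63], [-0.94, 2.18], [0.31, 2.57], [-1.31, 4.45], [0, 2.66], [-2.55, 2.55]. Speed limits (rad/s): [2.57, 2.57, 3.14, 3.14, 3.14, 3.14].

### API

Orientations are given as a rotation vector (axis times angle).
In Python, from workcell import * gives the robot as it stands. The module is installed in compiled form; this text tells all that it offers.
- The arm moves only by the tool carry_out, never from a script. Its arguments are lists of equal length, an entry for each row: "offset": the shift along the tool's x, y, z in cm, a list of three; "delta_rot": the turn, a rotation vector about the tool's x, y, z in degrees, a list of three. A call has exactly 5 rows; each row shifts and turns the commanded pose from where the row before left it, along the tool's axes as they then stand; what a row does not reach is not made up. A row lasts 1/12 s, in which the tool goes at most 41.7 mm and 7.16 degrees, less where a joint would pass 70% of its speed; a pose out of reach is approached as far as the arm can. A call is refused whole if a number of a shift passes 4.17 or a number of a turn 7.16, either way. A call with a gripper value outside its range is refused whole. "fingers" is the opening, from -1 (shut) to 1 (fully open), set as the call begins (left out, the last holds). The fingers move at their own pace and stop on an object; "newtons" is the grip in N (left out, the last holds). Time passes only in rows, so rows that do not move let the fingers close, or fill a call up. It gives the time, the measured TCP pose, the force and the opening at its end, in the units of the state.
- read_state(): the state, without advancing time (a new reading comes with each control period).
- read_camera(name): name is "scene" or "top"; returns (picture, depth): 400x640x3 uint8, red, green, blue; 400x640 float32, m along the optical axis (not along the pixel's ray), 0 where there is no reading.
- get_calibration(name): a dict with "fx", "fy", "cx", "cy" (pixels), "R" (3x3) and "t" (3): a world point X has camera coordinates R X + t. Camera axes: x right, y down, z forward; pixel columns grow to the right and rows downward; lengths in m; the calibration is good to about 2 mm. A picture is of the moment at which its call begins. get_calibration takes no time and is no camera call.
- finish_job(): hands the job in, once; it reports no verdict.
The state is a dict: "time": time; "q": joint angles; "joint_vel": joint speeds; "joint_torque": joint torques, N m; "tool_pos": TCP position; "tcp_rot": TCP orientation; "wrist_force": force on the tool from outside, world axes, zero at the start; "torque": the same for the moment, N m; "width": opening from 0.0 (shut) to 1.0 (fully open).
Only numpy, scipy, OpenCV 4.12 (cv2) and the standard library are available. Lean on these libraries where they do the work, as an engineer would, in place of code of your own. Each camera call takes 0.05 s, during which the arm holds its last target. There are 200 camera calls.

### The job

The blue pipette tip box has been left standing on its end: push it over with the fingertips so that it drops onto its base, lid up. Then push it along the desk until its long back side lies flush against the front of the tube rack, not sticking out past the rack's ends. Nothing is to be grasped, lifted or pushed hard; leave the rack where it stands and do not disturb the other things.

Things in the scene. Friction and masses are not known exactly. Their poses are not given: they have to be found in the camera images.
- tip_box: Pipette tip box, blue, clear lid fixed shut, 0.14 kg. Own frame, right way up: x -30 to +32 mm, y -59 to +59, z 0 (base) to 71 (lid top); origin at centre of base, +x side is the back. A catch on the -x side sticks out 5 mm, 22 mm wide, 47 to 50 mm up. Starts on its +y end, 118 mm tall: y axis down, lid (z) to the robot's left within 0.55 rad, base to the right, back to the rack.
- foot_edge (a point): Middle of the box's lower edge on its base side (box frame 1, 59, 0 mm): the box tips about it and it stays on the desk throughout. When the box has fallen, its origin lies 59 mm (or somewhat more, if it slid) from where it was, in the direction its base faced; its y axis then points to the robot's left, its x axis to the rack.
- lid_top (a point): Middle of the box's lid face (box frame 1, 0, 71 mm), at the start 59 mm above the desk on the box's left side. Pushed on this face near its upper edge (90 to 105 mm up), towards the base, the box tips and past about 30 degrees falls onto its base by itself; pushed low down it slides instead.
- tube_rack: Loose aluminium tube rack, 0.85 kg, own x -140 to +140 mm (long), y -63 to +63, 113 mm high, its fixed tubes up to 238. Origin at the centre of its underside. Its x axis points roughly to the robot's right, y away from the robot; its front is the side at y = -63. With the box flush against it the box's origin lies at y = -95 in the rack's frame. It slides when pushed with more than about 5 N.
- mouse: Black computer mouse, 110 x 60 x 36 mm, left of the work; leave alone. Origin under its centre.
- reagent_bottle: Brown bottle with white cap, 48 mm wide, 106 mm tall, left of the work; leave alone. Origin under its centre.
- dropper_bottle: Small brown dropper bottle with black teat, 33 mm wide, 88 mm tall, left of the work; leave alone. Origin under its centre.
- petri_dish: Glass dish, 60 mm wide, 14 mm high, left of the work; leave alone. Origin under its centre.
Mind the look-alikes: they are no part of the job. Of the things like the tip_box, leave any that is purple; of the rest the smaller one is meant.

How it is judged:
By the outcome, as a careful person would: the job done as asked, in the order asked, and still so for the second after the job is handed in, with the robot touching nothing.
It also fails if it takes over 48 s, if anything falls off the work surface, if the arm or the gripper's body presses on something with over 40 N, if the wrist force passes 120 N, or if a joint passes its speed limit or range.

## Working session

There is one attempt and no reset: what is moved stays moved. The work goes in short steps, Python scripts to look and compute and a tool call to move; the robot and the scene stay as the last step left them, time stands still between calls to the robot, and variables do not carry over. Pictures are saved under pics/ and viewed, about 8 in all and at most 12, crops included, and the job is handed in when it is done.

Besides the shell and the picture viewer there is one more tool, called after "Call:" as name(argument=value, ...) on one line, values as JSON. carry_out: Moves the arm, as the interface text tells. Its arguments: {"type":"object","properties":{"offset":{"type":"array"},"delta_rot":{"type":"array"},"fingers":{"type":"number"},"newtons":{"type":"number"}},"required":["offset","delta_rot"]}

```bash
mkdir -p pics
cat > h.py <<'E'
from workcell import *
import numpy as np, cv2
from scipy.spatial.transform import Rotation as Ro
def cloud(name):
    im,d=read_camera(name); c=get_calibration(name)
    v,u=np.mgrid[0:400,0:640]
    P=np.stack([(u-c['cx'])/c['fx']*d,(v-c['cy'])/c['fy']*d,d],-1)
    W=(P-c['t'])@np.array(c['R'])
    W[d==0]=np.nan
    return im,W
def save(im,n): cv2.imwrite('pics/'+n,im[:,:,::-1])
E
python3 - <<'E'
from h import *
s=read_state();print({k:np.round(v,3).tolist() for k,v in s.items()})
print(Ro.from_rotvec(s['tcp_rot']).as_matrix().round(3))
for n in ['scene','top']:
    im,W=cloud(n);save(im,n+'0.png');np.save(n+'0.npy',W);c=get_calibration(n);print(n,-np.array(c['R']).T@c['t'],np.array(c['R'])[2])
E
```

```text
{'time': 0.0, 'q': [1.131, 0.265, 1.605, -0.0, 1.274, -0.037], 'joint_vel': [0.0, 0.001, -0.001, 0.0, 0.0, 0.001], 'joint_torque': [-0.001, -51.512, -36.731, -0.0, 0.013, -0.0], 'tool_pos': [0.264, 0.62, 0.23], 'tcp_rot': [-0.909, 1.375, 0.907], 'wrist_force': [0.32, 0.068, 0.402], 'torque': [0.024, -0.022, 0.001], 'width': 1.004}
[[-0.001 -0.92   0.392]
 [-0.002  0.392  0.92 ]
 [-1.     0.    -0.002]]
scene [-0.0252464  -0.66707172  0.74939304] [ 0.59278446  0.4569853  -0.66315233]
top [ 0.46745701 -0.23420649  1.29230752] [ 0.09083047  0.03074254 -0.99539174]
```

View pics/scene0.png

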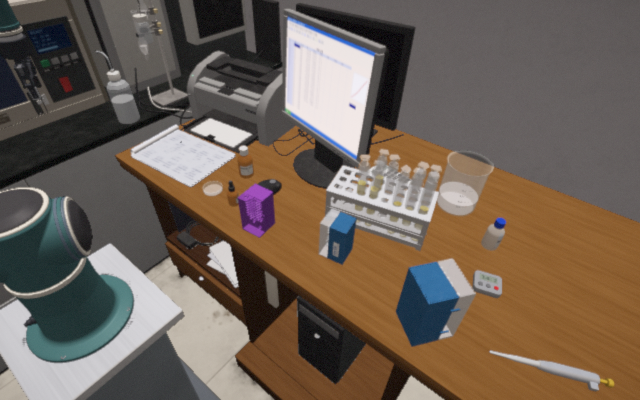

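View pics/top0.png

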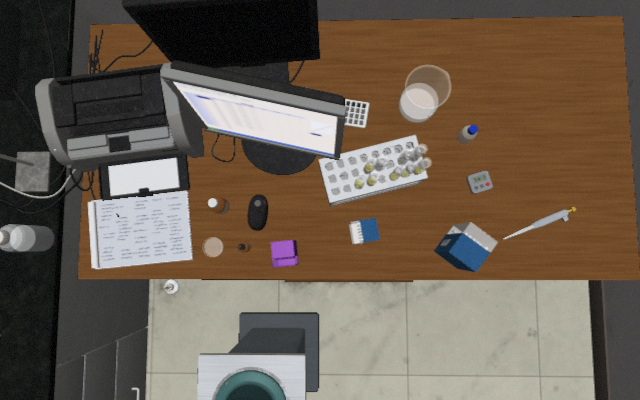

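The scene shows the target blue box at about (337,236) in the scene view and (365,231) in the top view, with its white lid to the left. The rack is behind it, the purple box is at (284,253) and the big blue box is at (467,247).

Run:
```python
from h import *
W=np.load('top0.npy')
def reg(W,u0,u1,v0,v1,z0,z1):
    P=W[v0:v1,u0:u1].reshape(-1,3);return P[(P[:,2]>z0)&(P[:,2]<z1)]
def rect(P,n):
    r=cv2.minAreaRect((P[:,:2]*1000).astype(np.float32));print(n,len(P),r,'\n',cv2.boxPoints(r).round(0).tolist(),'zmed',np.median(P[:,2]).round(4))
rect(reg(W,335,395,205,255,.105,.13),'box top')
rect(reg(W,310,440,125,210,.098,.12),'rack top')
rect(reg(W,260,310,230,275,.05,.2),'purple')
S=np.load('scene0.npy')
rect(reg(S,310,360,205,265,.112,.125),'box top s')
rect(reg(S,310,360,205,265,.02,.125),'box all s')
rect(reg(S,325,440,160,245,.105,.12),'rack top s')
rect(reg(W,420,500,215,280,.03,.3),'bigbox')
# rack front face from scene: line fit of lower face pts
P=reg(S,325,430,190,245,.01,.12); print(len(P))
for u,v in [(335,205),(335,215),(380,225),(415,240),(425,225)]: print(u,v,S[v,u].round(3))
im=cv2.imread('pics/top0.png')[130:270,300:480];cv2.imwrite('pics/c1.png',cv2.resize(im,None,fx=4.4,fy=4.2,interpolation=cv2.INTER_CUBIC))
```

```text
box top 580 ((512.3884887695312, -327.84368896484375), (61.74906921386719, 70.35774993896484), 9.565417289733887) 
 [[476.0, -298.0], [488.0, -368.0], [549.0, -357.0], [537.0, -288.0]] zmed 0.1172
rack top 2546 ((685.2193603515625, -351.6424560546875), (127.99293518066406, 280.2666015625), 14.187185287475586) 
 [[589.0, -231.0], [658.0, -503.0], [782.0, -472.0], [713.0, -200.0]] zmed 0.1134
purple 636 ((450.4736633300781, -105.3247299194336), (70.35433959960938, 66.58247375488281), 5.442052364349365) 
 [[412.0, -76.0], [419.0, -142.0], [489.0, -135.0], [482.0, -69.0]] zmed 0.1169
box top s 571 ((510.2931823730469, -330.7583923339844), (66.5892105102539, 70.07067108154297), 10.150632858276367) 
 [[471.0, -302.0], [484.0, -371.0], [549.0, -359.0], [537.0, -290.0]] zmed 0.1182
box all s 1705 ((548.7169799804688, -314.8789367675781), (168.49673461914062, 100.33753967285156), 30.34865379333496) 
 [[451.0, -314.0], [501.0, -401.0], [647.0, -316.0], [596.0, -229.0]] zmed 0.0837
rack top s 2268 ((618.597900390625, -369.6835632324219), (261.5283203125, 280.14996337890625), 14.084266662597656) 
 [[458.0, -266.0], [526.0, -537.0], [780.0, -474.0], [711.0, -202.0]] zmed 0.115
bigbox 1876 ((470.7578430175781, -601.0354614257812), (94.08683776855469, 100.27323150634766), 52.84859848022461) 
 [[402.0, -608.0], [482.0, -669.0], [539.0, -594.0], [459.0, -533.0]] zmed 0.1629
4216
335 205 [ 0.601 -0.258  0.062]
335 215 [ 0.519 -0.314  0.12 ]
380 225 [ 0.626 -0.391  0.05 ]
415 240 [ 0.667 -0.481  0.019]
425 225 [ 0.653 -0.497  0.099]
```

View pics/c1.png

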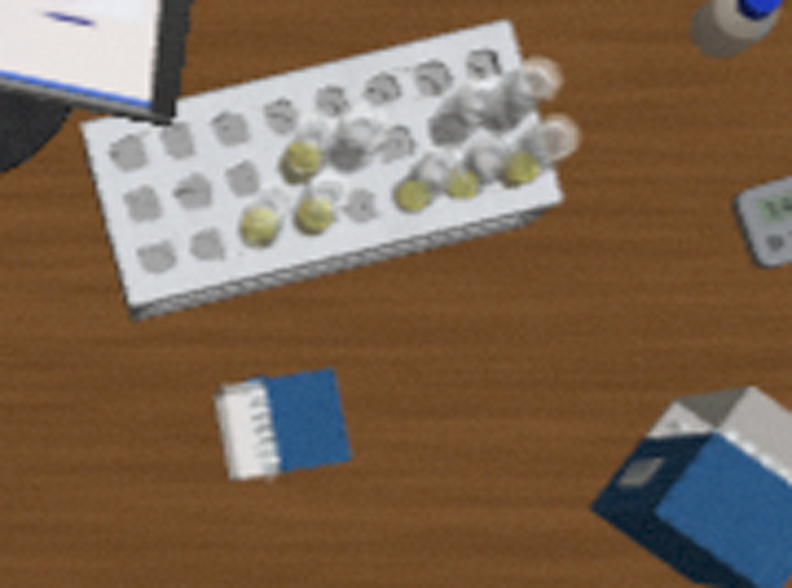

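The crop confirms the pose: top face from about (215,385) to (350,460), lid to the left, and the rack front edge running from (135,310) to (560,205). Next I write a row planner, then approach.

```bash
cat > plan.py <<'E'
import sys
from h import *
# usage: plan.py x y z(mm) yaw(deg of tool z axis) nrows
def plan(x,y,z,yaw,n,p=None,R=None):
    s=read_state(); p=s['tool_pos']*1000 if p is None else p
    R=Ro.from_rotvec(s['tcp_rot']).as_matrix() if R is None else R
    y0=np.degrees(np.arctan2(R[1,2],R[0,2])); d=(yaw-y0+180)%360-180
    if yaw==-80.2 and d>0: d-=360
    st=(np.array([x,y,z])-p)/n
    print('time',round(s['time'],2),'pos',np.round(s['tool_pos'],4),'yaw',round(y0,1),'F',np.round(s['wrist_force'],1),'w',round(s['width'],2),'q',np.round(s['q'],2))
    o=[];r=[]
    for i in range(n):
        a=np.radians(y0+d*i/n); zx=np.array([np.cos(a),np.sin(a),0]); xx=np.array([0,0,-1.]); yy=np.cross(zx,xx)
        o.append([round(float(st@k)/10,2) for k in (xx,yy,zx)]); r.append([round(-d/n,2),0,0])
    for i in range(0,n,5): print(o[i:i+5],r[i:i+5])
if __name__=='__main__': plan(*map(float,sys.argv[1:5]),int(sys.argv[5]))
E
python3 plan.py 498 -240 200 -80.2 25
```

```text
time 0.1 pos [0.2643 0.6204 0.2301] yaw 66.9 F [-1.4  0.2  0.1] w 1.0 q [ 1.13  0.26  1.61 -0.    1.27 -0.04]
[[0.12, -2.21, -2.8], [0.12, -2.48, -2.56], [0.12, -2.73, -2.29], [0.12, -2.95, -2.0], [0.12, -3.14, -1.68]] [[np.float64(5.88), 0, 0], [np.float64(5.88), 0, 0], [np.float64(5.88), 0, 0], [np.float64(5.88), 0, 0], [np.float64(5.88), 0, 0]]
[[0.12, -3.3, -1.35], [0.12, -3.42, -1.01], [0.12, -3.51, -0.65], [0.12, -3.55, -0.29], [0.12, -3.57, 0.08]] [[np.float64(5.88), 0, 0], [np.float64(5.88), 0, 0], [np.float64(5.88), 0, 0], [np.float64(5.88), 0, 0], [np.float64(5.88), 0, 0]]
[[0.12, -3.54, 0.44], [0.12, -3.47, 0.8], [0.12, -3.37, 1.15], [0.12, -3.24, 1.49], [0.12, -3.07, 1.82]] [[np.float64(5.88), 0, 0], [np.float64(5.88), 0, 0], [np.float64(5.88), 0, 0], [np.float64(5.88), 0, 0], [np.float64(5.88), 0, 0]]
[[0.12, -2.87, 2.12], [0.12, -2.63, 2.41], [0.12, -2.37, 2.66], [0.12, -2.09, 2.89], [0.12, -1.78, 3.09]] [[np.float64(5.88), 0, 0], [np.float64(5.88), 0, 0], [np.float64(5.88), 0, 0], [np.float64(5.88), 0, 0], [np.float64(5.88), 0, 0]]
[[0.12, -1.45, 3.26], [0.12, -1.11, 3.39], [0.12, -0.76, 3.48], [0.12, -0.4, 3.54], [0.12, -0.03, 3.57]] [[np.float64(5.88), 0, 0], [np.float64(5.88), 0, 0], [np.float64(5.88), 0, 0], [np.float64(5.88), 0, 0], [np.float64(5.88), 0, 0]]
```

Call:
carry_out(offset=[[0.1, -2.2, -2.8], [0.1, -2.5, -2.6], [0.1, -2.7, -2.3], [0.1, -3.0, -2.0], [0.1, -3.1, -1.7]], delta_rot=[[5.9, 0, 0], [5.9, 0, 0], [5.9, 0, 0], [5.9, 0, 0], [5.9, 0, 0]], fingers=-1, newtons=20)

```text
time: 0.52
tool_pos: [0.3105, 0.4466, 0.2255]
tcp_rot: [-0.509, 1.511, 0.507]
wrist_force: [0.1, 0.2, -0.4]
width: 0.301
```

Call:
carry_out(offset=[[0.1, -3.3, -1.4], [0.1, -3.4, -1.0], [0.1, -3.5, -0.7], [0.1, -3.6, -0.3], [0.1, -3.6, 0.1]], delta_rot=[[5.9, 0, 0], [5.9, 0, 0], [5.9, 0, 0], [5.9, 0, 0], [5.9, 0, 0]])

```text
time: 0.93
tool_pos: [0.3563, 0.2735, 0.2208]
tcp_rot: [-0.105, 1.569, 0.105]
wrist_force: [0.0, -0.5, 0.4]
width: -0.003
```

Call:
carry_out(offset=[[0.1, -3.5, 0.4], [0.1, -3.5, 0.8], [0.1, -3.4, 1.2], [0.1, -3.2, 1.5], [0.1, -3.1, 1.8]], delta_rot=[[5.9, 0, 0], [5.9, 0, 0], [5.9, 0, 0], [5.9, 0, 0], [5.9, 0, 0]])

```text
time: 1.35
tool_pos: [0.4024, 0.1013, 0.216]
tcp_rot: [0.299, 1.55, -0.299]
wrist_force: [2.0, 0.3, 0.9]
width: 0.001
```

Call:
carry_out(offset=[[0.1, -2.9, 2.1], [0.1, -2.6, 2.4], [0.1, -2.4, 2.7], [0.1, -2.1, 2.9], [0.1, -1.8, 3.1]], delta_rot=[[5.9, 0, 0], [5.9, 0, 0], [5.9, 0, 0], [5.9, 0, 0], [5.9, 0, 0]])

```text
time: 1.77
tool_pos: [0.4481, -0.0718, 0.211]
tcp_rot: [0.7, 1.455, -0.7]
wrist_force: [0.6, 0.5, -0.2]
width: 0.0
```

```bash
sed -i 's/round(-d\/n,2)/round(float(-d\/n),2)/' plan.py; python3 plan.py 498 -240 150 -80.2 5
```

```text
time 1.77 pos [ 0.4481 -0.0718  0.211 ] yaw -51.4 F [ 0.6  0.5 -0.2] w 0.0 q [-0.21 -0.15  2.08  0.    1.21  0.68]
[[1.22, -1.32, 3.25], [1.22, -0.99, 3.37], [1.22, -0.64, 3.45], [1.22, -0.29, 3.5], [1.22, 0.06, 3.51]] [[5.76, 0, 0], [5.76, 0, 0], [5.76, 0, 0], [5.76, 0, 0], [5.76, 0, 0]]
```

Call:
carry_out(offset=[[1.2, -1.3, 3.2], [1.2, -1.0, 3.4], [1.2, -0.6, 3.4], [1.2, -0.3, 3.5], [1.2, 0.1, 3.3]], delta_rot=[[5.8, 0, 0], [5.8, 0, 0], [5.8, 0, 0], [5.8, 0, 0], [5.6, 0, 0]])

```text
time: 2.18
tool_pos: [0.4986, -0.237, 0.1503]
tcp_rot: [1.082, 1.286, -1.082]
wrist_force: [-0.3, 0.0, 0.0]
width: -0.004
```

```bash
python3 plan.py 502 -255 98 -80.2 5
python3 - <<'E'
from h import *
im,W=cloud('scene');save(cv2.resize(im[100:300,200:460],None,fx=3,fy=3),'s1.png')
E
```

```text
time 2.18 pos [ 0.4986 -0.237   0.1503] yaw -80.2 F [-0.3  0.   0. ] w -0.0 q [-0.49  0.1   1.95 -0.    1.09  0.91]
[[1.05, 0.01, 0.37], [1.05, 0.01, 0.37], [1.05, 0.01, 0.37], [1.05, 0.01, 0.37], [1.05, 0.01, 0.37]] [[0.0, 0, 0], [0.0, 0, 0], [0.0, 0, 0], [0.0, 0, 0], [0.0, 0, 0]]
```

View pics/s1.png

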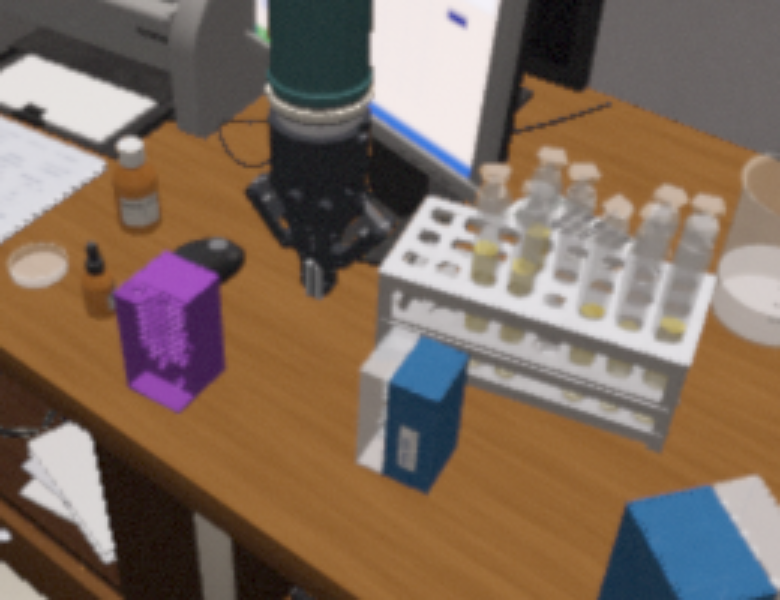

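Fingertip shut at (317,290) in the crop, to the left of the box at (415,410), and the path is clear. I descend and push slowly.

Call:
carry_out(offset=[[1.0, 0, 0.4], [1.0, 0, 0.4], [1.0, 0, 0.4], [1.0, 0, 0.4], [0.8, 0, 0.4]], delta_rot=[[0, 0, 0], [0, 0, 0], [0, 0, 0], [0, 0, 0], [0, 0, 0]])

```text
time: 2.65
tool_pos: [0.5017, -0.2538, 0.1019]
tcp_rot: [1.077, 1.29, -1.077]
wrist_force: [-0.1, 0.3, -0.6]
width: 0.002
```

Call:
carry_out(offset=[[0, 0, 0.6], [0, 0, 0.6], [0, 0, 0.6], [0, 0, 0.6], [0, 0, 0.6]], delta_rot=[[0, 0, 0], [0, 0, 0], [0, 0, 0], [0, 0, 0], [0, 0, 0]])

```text
time: 3.07
tool_pos: [0.5082, -0.2852, 0.1042]
tcp_rot: [1.078, 1.286, -1.078]
wrist_force: [0.2, -0.9, 0.6]
width: 0.004
```

Run:
```python
from h import *
im,W=cloud('scene');save(cv2.resize(im[130:290,260:460],None,fx=3.5,fy=3.5),'s2.png')
print(read_state()['tool_pos'])
```

```text
[ 0.50849775 -0.28633121  0.10424772]
```

View pics/s2.png

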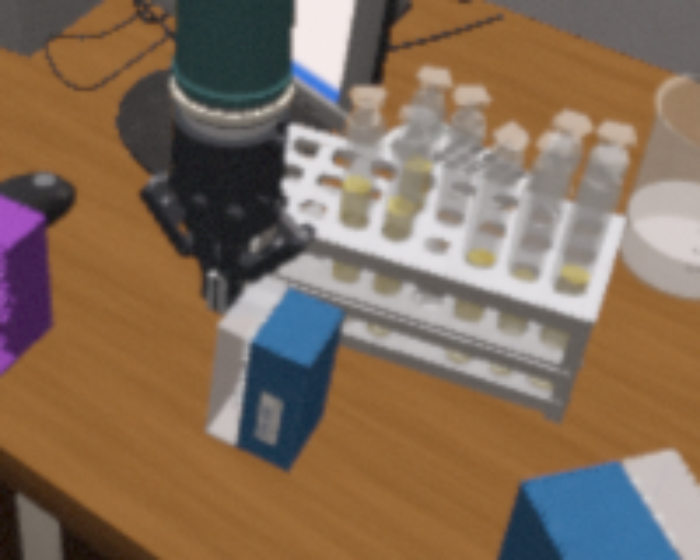

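It's in contact and the box is already leaning right: left edge (225,315)→(208,432). I keep pushing.

Call:
carry_out(offset=[[0, 0, 0.5], [0, 0, 0.5], [0, 0, 0.5], [0, 0, 0.5], [0, 0, 0.3]], delta_rot=[[0, 0, 0], [0, 0, 0], [0, 0, 0], [0, 0, 0], [0, 0, 0]])

```text
time: 3.53
tool_pos: [0.5117, -0.3077, 0.1034]
tcp_rot: [1.078, 1.287, -1.078]
wrist_force: [0.5, 0.1, 0.4]
width: -0.001
```

Run:
```python
from h import *
im,W=cloud('scene');save(cv2.resize(im[130:290,260:460],None,fx=3.5,fy=3.5),'s3.png')
```

```text
(no output)
```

View pics/s3.png

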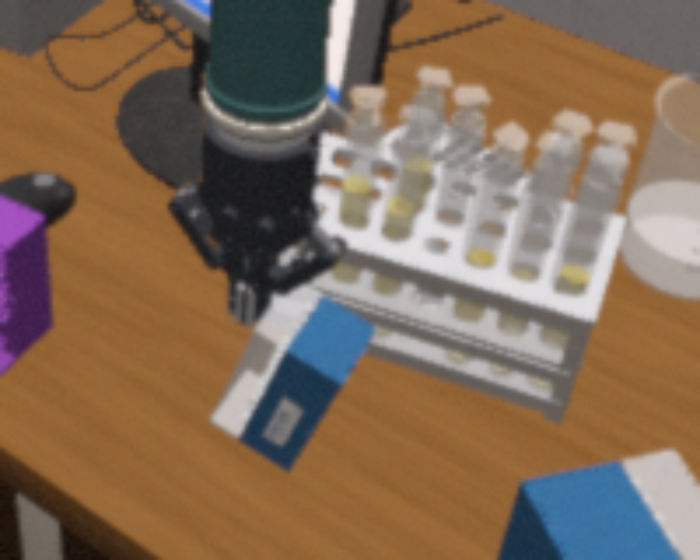

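The box is tipping well, about 20° over, with its foot still near (290,465). I keep going in the same direction.

Call:
carry_out(offset=[[0, 0, 0.5], [0, 0, 0.5], [0, 0, 0.5], [0, 0, 0.4], [0, 0, 0.4]], delta_rot=[[0, 0, 0], [0, 0, 0], [0, 0, 0], [0, 0, 0], [0, 0, 0]])

```text
time: 4.0
tool_pos: [0.5157, -0.3302, 0.1033]
tcp_rot: [1.078, 1.287, -1.078]
wrist_force: [-0.2, 0.6, -0.1]
width: -0.002
```

Call:
carry_out(offset=[[0, 0, 0.2], [0, 0, 0.2], [0, 0, 0], [0, 0, 0], [0, 0, 0]], delta_rot=[[0, 0, 0], [0, 0, 0], [0, 0, 0], [0, 0, 0], [0, 0, 0]])

```text
time: 4.42
tool_pos: [0.5162, -0.3334, 0.1032]
tcp_rot: [1.078, 1.288, -1.078]
wrist_force: [0.3, -0.6, 0.6]
width: 0.005
```

Run:
```python
from h import *
im,W=cloud('scene');save(cv2.resize(im[130:290,260:460],None,fx=3.5,fy=3.5),'s4.png')
```

```text
(no output)
```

View pics/s4.png

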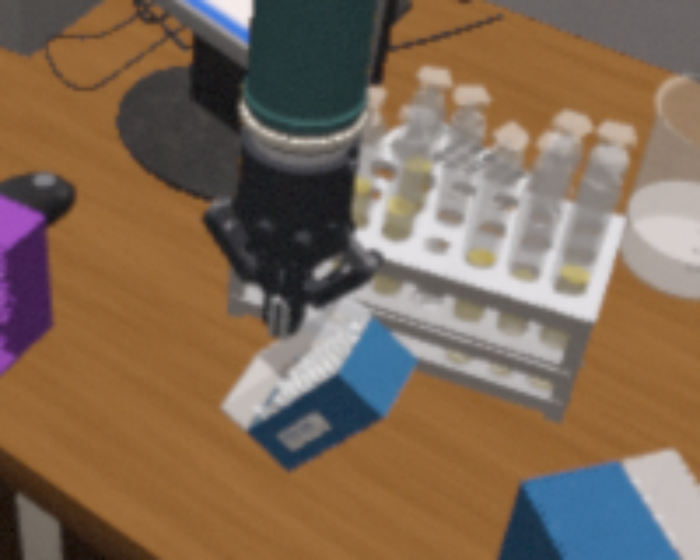

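The box is past balance, around 45–50°, with the foot still at (290,468). It's either mid-fall or hung up on a finger link at (375,260). I wait a couple of rows and check with the depth data.

Call:
carry_out(offset=[[0, 0, 0.2], [0, 0, 0.2], [0, 0, 0.2], [0, 0, 0], [0, 0, 0]], delta_rot=[[0, 0, 0], [0, 0, 0], [0, 0, 0], [0, 0, 0], [0, 0, 0]])

```text
time: 4.88
tool_pos: [0.5174, -0.3397, 0.1033]
tcp_rot: [1.078, 1.287, -1.078]
wrist_force: [0.2, 0.0, 0.3]
width: -0.003
```

Run:
```python
from h import *
def blue(n):
    im,W=cloud(n);hsv=cv2.cvtColor(im,cv2.COLOR_RGB2HSV)
    m=(hsv[...,0]>98)&(hsv[...,0]<115)&(hsv[...,1]>130)&(W[...,1]>-.52)&(W[...,1]<-.25)&(W[...,0]>.42)&(W[...,0]<.62)&(W[...,2]>0)
    P=W[m];print(n,len(P),np.percentile(P,[2,50,98],axis=0).round(3).tolist());return im,W
im,_=blue('scene');save(cv2.resize(im[130:290,260:460],None,fx=3.5,fy=3.5),'s5.png');blue('top')
```

```text
scene 271 [[0.486, -0.484, 0.006], [0.499, -0.45, 0.028], [0.506, -0.374, 0.043]]Traceback (most recent call last):
  File "<stdin>", line 6, in <module>
  File "<stdin>", line 5, in blue
    return _quantile_unchecked(
        a, q, axis, out, overwrite_input, method, keepdims, weights)
    return _ureduce(a,
                    func=_quantile_ureduce_func,
    ...<5 lines>...
                    overwrite_input=overwrite_input,
                    method=method)
    r = func(a, **kwargs)
    result = _quantile(arr,
                       quantiles=q,
    ...<2 lines>...
                       out=out,
                       weights=wgt)
    slices_having_nans = np.isnan(arr[-1, ...])
                                  ~~~^^^^^^^^^
IndexError: index -1 is out of bounds for axis 0 with size 0
```

The box has fallen (blue part now no higher than 43 mm). I raise, then go around to the front and open the fingers.

Call:
carry_out(offset=[[-2, 0, -0.3], [-2, 0, 0], [-2, 0, 0], [-2, 0, 0], [-2, 0, 0]], delta_rot=[[0, 0, 0], [0, 0, 0], [0, 0, 0], [0, 0, 0], [0, 0, 0]])

```text
time: 5.4
tool_pos: [0.5167, -0.3363, 0.2042]
tcp_rot: [1.078, 1.288, -1.078]
wrist_force: [0.7, -0.5, -0.3]
width: 0.001
```

```bash
python3 plan.py 390 -410 170 -75.8 5
```

```text
time 5.4 pos [ 0.5167 -0.3363  0.2042] yaw -79.9 F [ 0.7 -0.5 -0.3] w 0.0 q [-0.62  0.17  1.76  0.    1.2   0.78]
[[0.68, -2.75, 1.0], [0.68, -2.77, 0.97], [0.68, -2.78, 0.93], [0.68, -2.79, 0.89], [0.68, -2.81, 0.85]] [[-0.82, 0, 0], [-0.82, 0, 0], [-0.82, 0, 0], [-0.82, 0, 0], [-0.82, 0, 0]]
```

Call:
carry_out(offset=[[0.7, -2.8, 1.0], [0.7, -2.8, 1.0], [0.7, -2.8, 0.9], [0.7, -2.8, 0.9], [0.7, -2.8, 0.9]], delta_rot=[[-0.8, 0, 0], [-0.8, 0, 0], [-0.8, 0, 0], [-0.8, 0, 0], [-0.9, 0, 0]], fingers=1)

```text
time: 5.82
tool_pos: [0.3882, -0.4113, 0.1682]
tcp_rot: [1.023, 1.317, -1.023]
wrist_force: [0.7, -0.3, -0.7]
width: 0.704
```

```bash
cat > meas.py <<'E'
from h import *
im,W=cloud('top')
def rect(m):
    P=W[m];r=cv2.minAreaRect((P[:,:2]*1000).astype(np.float32));b=cv2.boxPoints(r);print(len(P),np.round(r[0],1),np.round(r[1],1),round(r[2],1),b.round(0).tolist(),np.median(P[:,2]).round(4))
q=lambda x0,x1,y0,y1,z0,z1:(W[...,0]>x0)&(W[...,0]<x1)&(W[...,1]>y0)&(W[...,1]<y1)&(W[...,2]>z0)&(W[...,2]<z1)
print('box');rect(q(.44,.68,-.52,-.3,.055,.085))
print('rack');rect(q(.56,.85,-.55,-.18,.105,.12))
save(im,'tm%.2f.png'%read_state()['time'])
S=im;cv2.imwrite('pics/tc%.2f.png'%read_state()['time'],cv2.resize(im[110:290,300:480,::-1],None,fx=3.3,fy=3.3))
E
python3 meas.py; python3 plan.py 440 -440 15 -75.8 5; ls pics
```

```text
box
1000 [ 582.3 -394.4] [191.8 190.1] 84.1 [[478.0, -480.0], [667.0, -500.0], [687.0, -309.0], [498.0, -289.0]] 0.0696
rack
2546 [ 725.3 -377.8] [192.9 350.5] 14.1 [[589.0, -231.0], [675.0, -571.0], [862.0, -524.0], [776.0, -184.0]] 0.1135
time 5.87 pos [ 0.3833 -0.4129  0.1663] yaw -75.7 F [-4.7 -1.4 -0.8] w 0.79 q [-0.86  0.11  1.91 -0.    1.13  0.46]
[[3.03, 0.97, 0.8], [3.03, 0.97, 0.8], [3.03, 0.97, 0.8], [3.03, 0.97, 0.8], [3.03, 0.97, 0.8]] [[0.01, 0, 0], [0.01, 0, 0], [0.01, 0, 0], [0.01, 0, 0], [0.01, 0, 0]]
c1.png
s1.png
s2.png
s3.png
s4.png
s5.png
scene0.png
tc5.87.png
tm5.87.png
top0.png
```

```bash
python3 - <<'E'
s=open('meas.py').read()
s=s.replace("    P=W[m];","    m=cv2.morphologyEx(m.astype(np.uint8),cv2.MORPH_OPEN,np.ones((3,3),np.uint8));k,l,st,_=cv2.connectedComponentsWithStats(m);m=l==1+st[1:,4].argmax()\n    P=W[m];")
s=s.replace(".68,-.52",".63,-.52").replace(".56,.85,-.55,-.18",".56,.80,-.52,-.18")
open('meas.py','w').write(s)
E
python3 meas.py
```

```text
box
909 [ 527.9 -420.5] [ 62.1 118.5] 9.6 [[487.0, -367.0], [507.0, -484.0], [568.0, -474.0], [549.0, -357.0]] 0.0697
rack
2378 [ 685.4 -351.6] [128.4 280.3] 14.2 [[589.0, -231.0], [658.0, -503.0], [782.0, -472.0], [713.0, -200.0]] 0.1135
```

View pics/tc5.87.png

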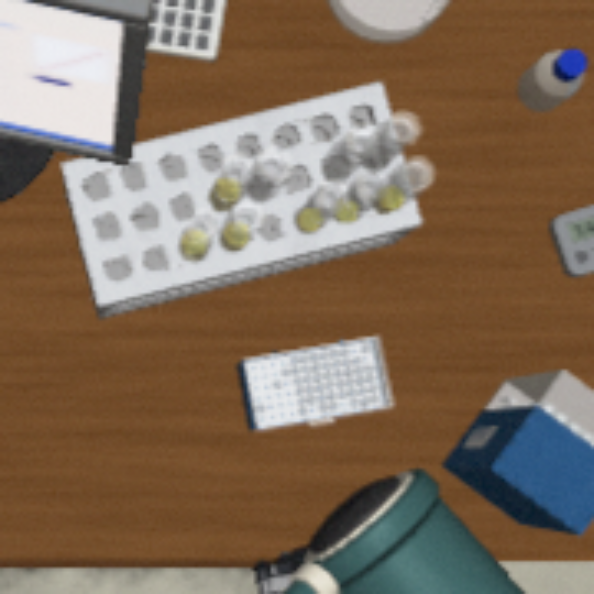

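The box lies on its base, lid up, at (318,383) in the crop, centre (528,-420) mm and yaw 9.6°. The rack is unmoved at 14.2°. I set the gripper to a medium opening, go down in front of the box, and push with both fingers square to the rack.

```bash
python3 plan.py 448 -440 14 -75.8 5
```

```text
time 5.92 pos [ 0.3854 -0.4118  0.1668] yaw -76.0 F [0.3 0.1 1. ] w 0.87 q [-0.86  0.11  1.91 -0.    1.13  0.46]
[[3.06, 1.08, 0.85], [3.06, 1.08, 0.85], [3.06, 1.08, 0.85], [3.06, 1.08, 0.85], [3.06, 1.08, 0.85]] [[-0.03, 0, 0], [-0.03, 0, 0], [-0.03, 0, 0], [-0.03, 0, 0], [-0.03, 0, 0]]
```

Call:
carry_out(offset=[[3.0, 1.1, 0.9], [3.0, 1.1, 0.9], [3.0, 1.1, 0.9], [3.0, 1.1, 0.8], [2.2, 1.1, 0.8]], delta_rot=[[0, 0, 0], [0, 0, 0], [0, 0, 0], [0, 0, 0], [0, 0, 0]], fingers=0.3)

```text
time: 6.33
tool_pos: [0.4534, -0.4381, 0.0237]
tcp_rot: [1.025, 1.319, -1.024]
wrist_force: [-0.6, 1.1, 0.6]
width: 0.651
```

```bash
cat > rc.py <<'E'
from h import *
s=read_state();p=s['tool_pos']*1000;print('z',p[2].round(1),'racky',(p[:2]@[.969,.246]).round(1),'rackx',(p[:2]@[.246,-.969]).round(1));R=Ro.from_rotvec(s['tcp_rot']).as_matrix();print(R.round(3).tolist(),s['width'].round(2),s['wrist_force'].round(1),s['time'])
E
python3 rc.py
```

```text
z 23.7 racky 331.6 rackx 536.1Traceback (most recent call last):
  File "rc.py", line 2, in <module>
    s=read_state();p=s['tool_pos']*1000;print('z',p[2].round(1),'racky',(p[:2]@[.969,.246]).round(1),'rackx',(p[:2]@[.246,-.969]).round(1));R=Ro.from_rotvec(s['tcp_rot']).as_matrix();print(R.round(3).tolist(),s['width'].round(2),s['wrist_force'].round(1),s['time'])
                                                                                                                                                                                                                 ^^^^^^^^^^^^^^^^
AttributeError: 'float' object has no attribute 'round'
```

Call:
carry_out(offset=[[0.3, 0.7, 0], [0.3, 0.7, 0], [0, 0.5, 0], [0, 0.5, 0], [0, 0.5, 0]], delta_rot=[[0, 0, 0], [0, 0, 0], [0, 0, 0], [0, 0, 0], [0, 0, 0]])

```text
time: 6.75
tool_pos: [0.4827, -0.4327, 0.0225]
tcp_rot: [1.023, 1.313, -1.024]
wrist_force: [-1.2, -0.7, 0.1]
width: 0.649
```

Call:
carry_out(offset=[[0, 0.5, 0], [0, 0.5, 0], [0, 0.5, 0], [0, 0.5, 0], [0, 0.5, 0]], delta_rot=[[0, 0, 0], [0, 0, 0], [0, 0, 0], [0, 0, 0], [0, 0, 0]])

```text
time: 7.17
tool_pos: [0.5058, -0.4259, 0.0206]
tcp_rot: [1.024, 1.316, -1.025]
wrist_force: [-1.9, -0.2, -0.1]
width: 0.652
```

Call:
carry_out(offset=[[0, 0.5, 0], [0, 0.5, 0], [0, 0.5, 0], [0, 0.5, 0], [0, 0.4, 0]], delta_rot=[[0, 0, 0], [0, 0, 0], [0, 0, 0], [0, 0, 0], [0, 0, 0]])

```text
time: 7.58
tool_pos: [0.5294, -0.4198, 0.0202]
tcp_rot: [1.024, 1.316, -1.024]
wrist_force: [-0.7, -0.6, 0.8]
width: 0.653
```

```bash
sed -i "s/;R=Ro.*$/,np.round(s['wrist_force'],1),s['width'],s['time'])/;s/.round(1))\([^)]*np.round\)/.round(1)\1/" rc.py; sed -n 2p rc.py; python3 rc.py;  sed -i 's/rect(q(.44,.63/rect(q(.44,.68/' meas.py; python3 meas.py; ls -t pics | head -1
```

```text
s=read_state();p=s['tool_pos']*1000;print('z',p[2].round(1),'racky',(p[:2]@[.969,.246]).round(1),'rackx',(p[:2]@[.246,-.969]).round(1),np.round(s['wrist_force'],1),s['width'],s['time'])
z 20.2 racky 409.7 rackx 537.0 [-0.7 -0.6  0.8] 0.6526690518754803 7.5833
box
273 [ 566.4 -377.8] [61.1 53.5] 13.9 [[530.0, -359.0], [543.0, -411.0], [602.0, -396.0], [590.0, -345.0]] 0.0711
rack
2384 [ 685.2 -351.5] [128.5 280.1] 14.3 [[588.0, -232.0], [658.0, -503.0], [782.0, -471.0], [713.0, -200.0]] 0.1134
tc7.63.png
```

The box is now square (about 14°), with 27 mm to go.

Call:
carry_out(offset=[[0, 0.5, 0], [0, 0.5, 0], [0, 0.5, 0], [0, 0.4, 0], [0, 0.3, 0]], delta_rot=[[0, 0, 0], [0, 0, 0], [0, 0, 0], [0, 0, 0], [0, 0, 0]])

```text
time: 8.05
tool_pos: [0.5507, -0.4144, 0.0202]
tcp_rot: [1.024, 1.316, -1.024]
wrist_force: [-0.6, -1.2, -0.7]
width: 0.654
```

Call:
carry_out(offset=[[0, 0.1, 0], [0, 0, 0], [0, 0, 0], [0, 0, 0], [0, 0, 0]], delta_rot=[[0, 0, 0], [0, 0, 0], [0, 0, 0], [0, 0, 0], [0, 0, 0]])

```text
time: 8.47
tool_pos: [0.5509, -0.4144, 0.0203]
tcp_rot: [1.025, 1.316, -1.025]
wrist_force: [-0.7, -0.5, 0.5]
width: 0.651
```

```bash
python3 rc.py; python3 meas.py
```

```text
z 20.3 racky 431.9 rackx 537.0 [-0.7 -0.5  0.5] 0.6506058589835004 8.4667
box
221 [ 592.7 -368.3] [50.3 47.3] 15.8 [[562.0, -352.0], [575.0, -398.0], [623.0, -384.0], [610.0, -339.0]] 0.0714
rack
2124 [ 685.5 -351.5] [128.4 279.9] 14.1 [[589.0, -231.0], [657.0, -503.0], [782.0, -472.0], [714.0, -200.0]] 0.1135
```

About 5 mm are left. I creep forward, watching the force.

Call:
carry_out(offset=[[0, 0.1, 0], [0, 0.1, 0], [0, 0.1, 0], [0, 0, 0], [0, 0, 0]], delta_rot=[[0, 0, 0], [0, 0, 0], [0, 0, 0], [0, 0, 0], [0, 0, 0]])

```text
time: 8.93
tool_pos: [0.5541, -0.4136, 0.0203]
tcp_rot: [1.024, 1.316, -1.024]
wrist_force: [-0.4, -0.6, 0.5]
width: 0.653
```

Call:
carry_out(offset=[[0, 0.05, 0], [0, 0.05, 0], [0, 0, 0], [0, 0, 0], [0, 0, 0]], delta_rot=[[0, 0, 0], [0, 0, 0], [0, 0, 0], [0, 0, 0], [0, 0, 0]])

```text
time: 9.35
tool_pos: [0.555, -0.4134, 0.0203]
tcp_rot: [1.024, 1.316, -1.024]
wrist_force: [-0.5, 0.8, 1.2]
width: 0.648
```

```bash
python3 rc.py; python3 meas.py
```

```text
z 20.3 racky 436.1 rackx 537.1 [-0.5  0.8  1.2] 0.6477641215540159 9.35
box
224 [ 598.4 -369.3] [56.1 51.8] 14.9 [[565.0, -351.0], [578.0, -402.0], [632.0, -387.0], [619.0, -337.0]] 0.0712
rack
2100 [ 685.2 -351.4] [127.8 279.9] 14.3 [[589.0, -232.0], [658.0, -503.0], [782.0, -471.0], [712.0, -200.0]] 0.1136
```

Call:
carry_out(offset=[[0, 0.05, 0], [0, 0.05, 0], [0, 0, 0], [0, 0, 0], [0, 0, 0]], delta_rot=[[0, 0, 0], [0, 0, 0], [0, 0, 0], [0, 0, 0], [0, 0, 0]])

```text
time: 9.82
tool_pos: [0.556, -0.4131, 0.0203]
tcp_rot: [1.024, 1.316, -1.024]
wrist_force: [-0.5, -0.6, 0.3]
width: 0.648
```

Call:
carry_out(offset=[[0, 0.05, 0], [0, 0, 0], [0, 0, 0], [0, 0, 0], [0, 0, 0]], delta_rot=[[0, 0, 0], [0, 0, 0], [0, 0, 0], [0, 0, 0], [0, 0, 0]])

```text
time: 10.23
tool_pos: [0.5564, -0.413, 0.0203]
tcp_rot: [1.024, 1.316, -1.024]
wrist_force: [-0.1, -0.6, 1.1]
width: 0.649
```

Call:
carry_out(offset=[[0, 0.05, 0], [0, 0, 0], [0, 0, 0], [0, 0, 0], [0, 0, 0]], delta_rot=[[0, 0, 0], [0, 0, 0], [0, 0, 0], [0, 0, 0], [0, 0, 0]])

```text
time: 10.65
tool_pos: [0.5569, -0.4128, 0.0202]
tcp_rot: [1.024, 1.317, -1.024]
wrist_force: [-0.5, -0.4, 0.5]
width: 0.653
```

```bash
python3 rc.py; python3 meas.py
python3 - <<'E'
from h import *
im,W=cloud('scene');save(cv2.resize(im[160:280,310:450],None,fx=5,fy=5,interpolation=cv2.INTER_CUBIC),'s6.png')
E
```

```text
z 20.2 racky 438.1 rackx 537.0 [-0.5 -0.4  0.5] 0.6531450412966423 10.65
box
211 [ 598.5 -363.9] [54. 42.] 15.0 [[567.0, -351.0], [578.0, -391.0], [630.0, -377.0], [619.0, -337.0]] 0.0709
rack
2015 [ 685.4 -351.5] [128.7 280. ] 14.1 [[589.0, -231.0], [657.0, -503.0], [782.0, -472.0], [714.0, -200.0]] 0.1135
```

View pics/s6.png

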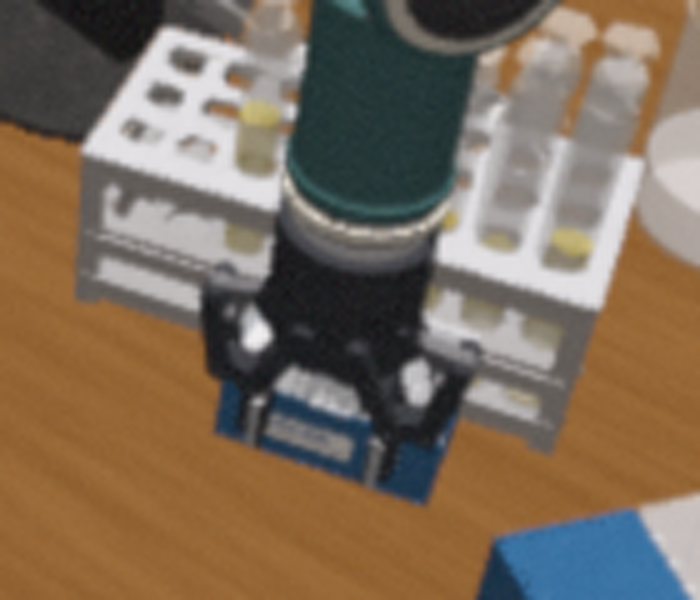

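The box is close to the rack front and the fingers straddle the catch at (255,420) and (375,460). No contact force yet, so I continue.

Call:
carry_out(offset=[[0, 0.05, 0], [0, 0, 0], [0, 0, 0], [0, 0.05, 0], [0, 0, 0]], delta_rot=[[0, 0, 0], [0, 0, 0], [0, 0, 0], [0, 0, 0], [0, 0, 0]])

```text
time: 11.17
tool_pos: [0.5575, -0.4127, 0.0203]
tcp_rot: [1.024, 1.317, -1.025]
wrist_force: [-2.1, -0.3, 1.2]
width: 0.648
```

Call:
carry_out(offset=[[0, 0.05, 0], [0, 0, 0], [0, 0, 0], [0, 0, 0], [0, 0, 0]], delta_rot=[[0, 0, 0], [0, 0, 0], [0, 0, 0], [0, 0, 0], [0, 0, 0]])

```text
time: 11.58
tool_pos: [0.5575, -0.4127, 0.0202]
tcp_rot: [1.024, 1.318, -1.025]
wrist_force: [-5.8, -2.1, 1.1]
width: 0.651
```

```bash
python3 rc.py; python3 meas.py
python3 - <<'E'
from h import *
print(np.mean([ (read_camera('top'),read_state()['wrist_force'])[1] for _ in range(4)],0))
E
```

```text
z 20.2 racky 438.7 rackx 537.0 [-5.8 -2.1  1.1] 0.6514489899482387 11.5833
box
209 [ 598.4 -364.3] [54.6 43.4] 13.2 [[567.0, -349.0], [577.0, -392.0], [630.0, -379.0], [620.0, -337.0]] 0.0713
rack
2114 [ 685.5 -351.7] [128.2 280.5] 14.2 [[589.0, -231.0], [658.0, -503.0], [782.0, -472.0], [713.0, -200.0]] 0.1135
[-5.0300191  -1.31116721  2.02746553]
```

Contact made: the force rose to about 5–6 N, TCP stopped, and the rack did not move. I back straight off and check.

Call:
carry_out(offset=[[0, -0.1, 0], [0, -0.3, 0], [0, -1, 0], [0, -2, 0], [0, -2, 0]], delta_rot=[[0, 0, 0], [0, 0, 0], [0, 0, 0], [0, 0, 0], [0, 0, 0]])

```text
time: 12.25
tool_pos: [0.506, -0.4257, 0.0204]
tcp_rot: [1.024, 1.316, -1.023]
wrist_force: [0.9, -0.1, 0.4]
width: 0.647
```

Call:
carry_out(offset=[[-2, -2, 0], [-3, -2, 0], [-3, -2, 0], [-3, -2, 0], [-3, -1, 0]], delta_rot=[[0, 0, 0], [0, 0, 0], [0, 0, 0], [0, 0, 0], [0, 0, 0]])

```text
time: 12.67
tool_pos: [0.4163, -0.448, 0.1614]
tcp_rot: [1.025, 1.317, -1.025]
wrist_force: [-0.6, -0.2, 0.3]
width: 0.65
```

```bash
python3 rc.py; python3 meas.py
python3 - <<'E'
from h import *
a,_=cloud('scene');b,_=cloud('top')
A=cv2.resize(a[160:280,310:450],(560,480),interpolation=cv2.INTER_CUBIC);save(A,'e1.png')
B=cv2.resize(b[125:235,310:450],(700,550),interpolation=cv2.INTER_CUBIC);save(B,'e2.png')
# other things: compare with start picture
o=cv2.imread('pics/top0.png')[:,:,::-1];d=cv2.absdiff(o,b).max(2)>50
k,l,s,c=cv2.connectedComponentsWithStats(cv2.morphologyEx(d.astype(np.uint8),cv2.MORPH_OPEN,np.ones((3,3),np.uint8)));print(s[1:].tolist())
E
```

```text
z 161.4 racky 293.1 rackx 536.5 [-0.6 -0.2  0.3] 0.6495376347871511 12.6667
box
901 [ 597.7 -403.2] [ 62.3 117.9] 14.3 [[553.0, -354.0], [582.0, -468.0], [642.0, -453.0], [613.0, -338.0]] 0.0696
rack
2362 [ 685.4 -351.8] [128.5 280.6] 14.1 [[589.0, -231.0], [657.0, -504.0], [782.0, -472.0], [713.0, -200.0]] 0.1134
[[366, 187, 47, 30, 986], [349, 218, 30, 26, 630], [290, 239, 202, 161, 10861], [455, 311, 5, 4, 18], [391, 355, 4, 5, 19], [163, 365, 63, 35, 1311]]
```

View pics/e1.png

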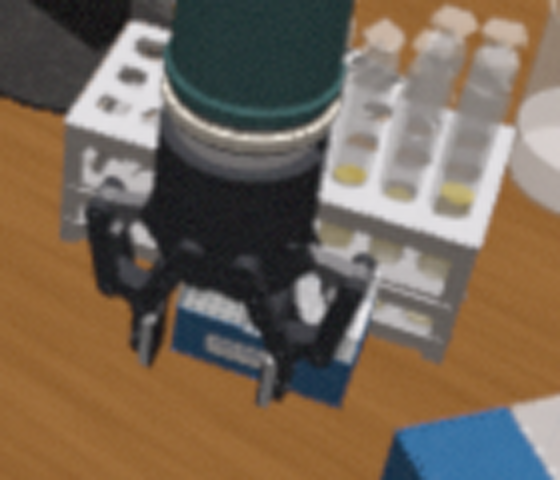

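View pics/e2.png

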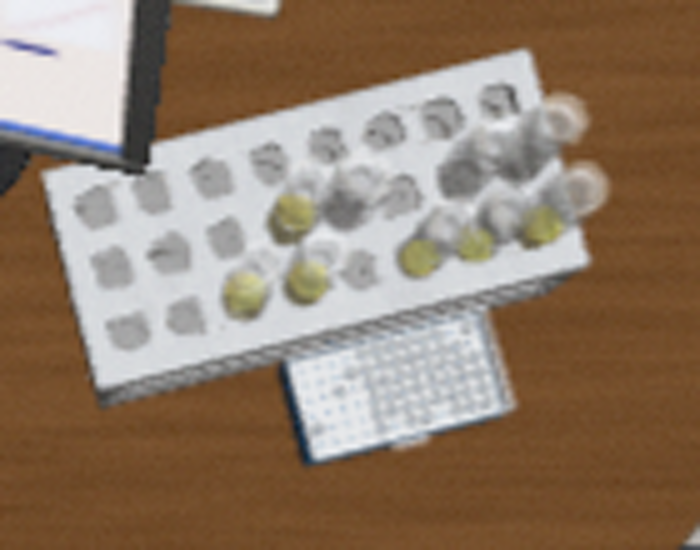

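Seen from both cameras, the box lies lid up in front of the rack, within its ends. By the numbers the box back is at 511 against the rack front at 514, though, so I move the arm clear and check the gap with the scene camera depth.

Call:
carry_out(offset=[[-1, 0, -4], [-1, 0, -4], [-1, 0, -4], [-1, 0, -4], [-1, 0, -4]], delta_rot=[[0, 0, 0], [0, 0, 0], [0, 0, 0], [0, 0, 0], [0, 0, 0]])

```text
time: 13.23
tool_pos: [0.3683, -0.2516, 0.2086]
tcp_rot: [1.026, 1.319, -1.025]
wrist_force: [0.6, 1.3, -0.1]
width: 0.648
```

Run:
```python
from h import *
S0=np.load('scene0.npy');T0=np.load('top0.npy')
a,S=cloud('scene');b,T=cloud('top')
save(cv2.resize(a[170:270,320:440],(780,600),interpolation=cv2.INTER_CUBIC),'e3.png')
for n,W in [('s0',S0),('s',S),('t0',T0),('t',T)]:
    ry=(W[...,:2]@[.969,.246])*1000; rx=(W[...,:2]@[.246,-.969])*1000; z=W[...,2]*1000
    f=(z>8)&(z<108)&(ry>500)&(ry<530)&(((rx>375)&(rx<460))|((rx>610)&(rx<640)))
    h=np.histogram(ry[f],np.arange(500,531,2))[0]
    print(n,'front hist',h.tolist(),np.percentile(ry[f],[5,50]).round(1) if f.any() else '')
    for lo,hi in ((475,500),(510,535),(550,580)):
        m=(z>64)&(z<76)&(rx>lo)&(rx<hi)&(ry>430)&(ry<513+6)
        t=(z>109)&(z<117)&(rx>lo)&(rx<hi)&(ry>490)&(ry<560)
        print('  box back/front',np.percentile(ry[m],[1,99]).round(1) if m.sum()>20 else '', 'rack top front',np.percentile(ry[t],1).round(1) if t.sum()>5 else '')
```

```text
s0 front hist [0, 0, 0, 0, 60, 201, 145, 52, 25, 19, 21, 17, 21, 38, 45] [509.5 512.7]
  box back/front  rack top front 508.7
  box back/front  rack top front 509.0
  box back/front  rack top front 509.5
s front hist [0, 0, 0, 1, 91, 292, 213, 61, 27, 19, 19, 15, 23, 38, 57] [509.5 512.3]
  box back/front [444.8 507.4] rack top front 508.7
  box back/front [444.8 507.1] rack top front 509.8
  box back/front [444.5 507. ] rack top front 508.9
t0 front hist [0, 0, 0, 0, 0, 0, 30, 82, 24, 0, 0, 0, 0, 0, 0] [513.7 514.4]
  box back/front  rack top front 514.0
  box back/front  rack top front 513.8
  box back/front  rack top front 514.0
t front hist [0, 0, 0, 0, 0, 0, 24, 83, 25, 0, 1, 0, 0, 0, 0] [513.8 514.5]
  box back/front [449.8 510.3] rack top front 513.9
  box back/front [449.4 510. ] rack top front 514.3
  box back/front [449.6 510.9] rack top front 513.7
```

View pics/e3.png

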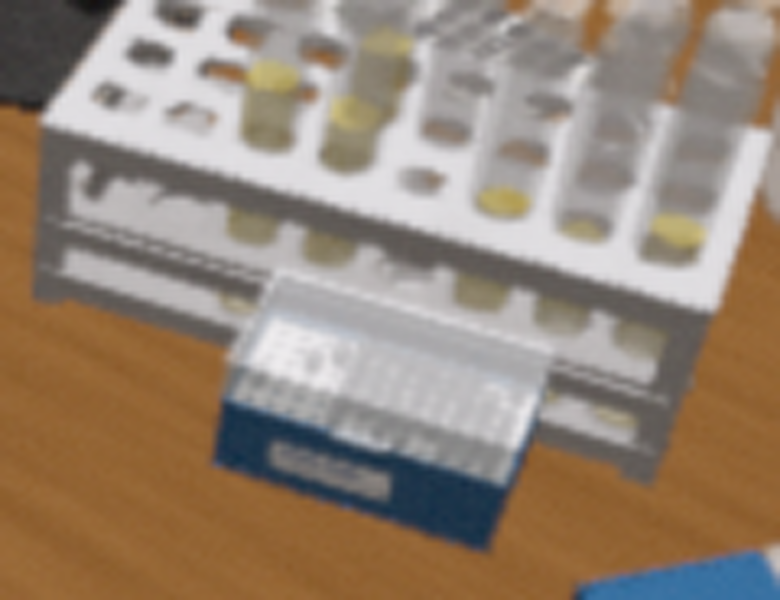

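The arm is clear and the box looks against the rack, but both cameras still suggest a gap of 2–3 mm. That could be a hinge at the back, or my earlier 5 N stop may have been something else touching. I push again gently, with the tool 15 mm higher, and read the moment to see where contact occurs.

Call:
carry_out(offset=[[1, 0, 4], [1, 0, 4], [1, 0, 4], [1, 0, 4], [1, 0, 4]], delta_rot=[[0, 0, 0], [0, 0, 0], [0, 0, 0], [0, 0, 0], [0, 0, 0]])

```text
time: 13.75
tool_pos: [0.4188, -0.4493, 0.1578]
tcp_rot: [1.025, 1.318, -1.024]
wrist_force: [0.2, -0.1, -0.2]
width: 0.651
```

Call:
carry_out(offset=[[3, 1, 0], [3, 2, 0], [3, 2, 0], [2, 2, 0], [1.5, 2, 0]], delta_rot=[[0, 0, 0], [0, 0, 0], [0, 0, 0], [0, 0, 0], [0, 0, 0]])

```text
time: 14.17
tool_pos: [0.5045, -0.4238, 0.0297]
tcp_rot: [1.026, 1.323, -1.025]
wrist_force: [0.6, 0.1, 1.6]
width: 0.65
```

Call:
carry_out(offset=[[0, 1.5, 0], [0, 1.5, 0], [0, 1.2, 0], [0, 0.6, 0], [0, 0.2, 0]], delta_rot=[[0, 0, 0], [0, 0, 0], [0, 0, 0], [0, 0, 0], [0, 0, 0]])

```text
time: 14.58
tool_pos: [0.5565, -0.4141, 0.0371]
tcp_rot: [1.023, 1.314, -1.023]
wrist_force: [-1.4, -0.7, 0.9]
width: 0.653
```

```bash
cat >> rc.py <<'E'
F=[];M=[];J=[]
for _ in range(4): read_camera('top');s=read_state();F.append(s['wrist_force']);M.append(s['torque']);J.append(s['joint_torque'])
print('F',np.mean(F,0).round(2),'M',np.mean(M,0).round(3),'J',np.mean(J,0).round(2))
E
python3 rc.py
```

```text
z 37.1 racky 437.4 rackx 538.1 [-1.4 -0.7  0.9] 0.6533665868657652 14.5833
F [0.01 0.01 0.23] M [-0.001  0.013 -0.014] J [ 3.400e-01 -5.646e+01 -3.161e+01  1.000e-02 -1.000e-02  1.000e-02]
```

Call:
carry_out(offset=[[0, 0.05, 0], [0, 0.05, 0], [0, 0, 0], [0, 0, 0], [0, 0, 0]], delta_rot=[[0, 0, 0], [0, 0, 0], [0, 0, 0], [0, 0, 0], [0, 0, 0]])

```text
time: 15.2
tool_pos: [0.5552, -0.4133, 0.0353]
tcp_rot: [1.025, 1.316, -1.025]
wrist_force: [0.1, -0.5, 0.3]
width: 0.65
```

```bash
python3 rc.py
```

```text
z 35.3 racky 436.3 rackx 537.1 [ 0.1 -0.5  0.3] 0.6502214894013565 15.2
F [ 0.21 -0.51  0.45] M [-0.018 -0.009 -0.013] J [-3.000e-02 -5.676e+01 -3.143e+01 -0.000e+00  0.000e+00 -0.000e+00]
```

Call:
carry_out(offset=[[0, 0.05, 0], [0, 0, 0], [0, 0, 0], [0, 0, 0], [0, 0, 0]], delta_rot=[[0, 0, 0], [0, 0, 0], [0, 0, 0], [0, 0, 0], [0, 0, 0]])

```text
time: 15.82
tool_pos: [0.5559, -0.4131, 0.0353]
tcp_rot: [1.024, 1.316, -1.024]
wrist_force: [-0.5, -0.4, 0.2]
width: 0.645
```

```bash
python3 rc.py; python3 meas.py
```

```text
z 35.3 racky 437.1 rackx 537.1 [-0.5 -0.4  0.2] 0.6449251122225836 15.8167
F [-0.01 -0.03 -0.08] M [-0.004 -0.012  0.035] J [  0.   -56.76 -31.44   0.     0.    -0.  ]
box
208 [ 594.8 -366.8] [50.5 45.5] 14.9 [[565.0, -351.0], [576.0, -395.0], [625.0, -382.0], [613.0, -338.0]] 0.0698
rack
2096 [ 685.3 -351.3] [128.  279.9] 14.4 [[589.0, -232.0], [658.0, -503.0], [782.0, -471.0], [712.0, -200.0]] 0.1135
```

Still no contact, so I go on in 0.5 mm steps.

Call:
carry_out(offset=[[0, 0.05, 0], [0, 0, 0], [0, 0.05, 0], [0, 0, 0], [0, 0, 0]], delta_rot=[[0, 0, 0], [0, 0, 0], [0, 0, 0], [0, 0, 0], [0, 0, 0]])

```text
time: 16.48
tool_pos: [0.5568, -0.4129, 0.0353]
tcp_rot: [1.024, 1.317, -1.025]
wrist_force: [-0.9, -0.9, 0.2]
width: 0.652
```

Call:
carry_out(offset=[[0, 0.05, 0], [0, 0, 0], [0, 0, 0], [0, 0, 0], [0, 0, 0]], delta_rot=[[0, 0, 0], [0, 0, 0], [0, 0, 0], [0, 0, 0], [0, 0, 0]])

```text
time: 16.9
tool_pos: [0.5574, -0.4128, 0.0353]
tcp_rot: [1.024, 1.316, -1.024]
wrist_force: [-1.6, -0.6, 0.5]
width: 0.65
```

```bash
python3 rc.py
```

```text
z 35.3 racky 438.6 rackx 537.1 [-1.6 -0.6  0.5] 0.6500143350409283 16.9
F [-0.84 -0.58  0.22] M [-0.02   0.116 -0.011] J [ 4.800e-01 -5.679e+01 -3.158e+01  1.800e-01 -1.100e-01 -1.000e-02]
```

Call:
carry_out(offset=[[0, 0.04, 0], [0, 0, 0], [0, 0, 0], [0, 0, 0], [0, 0, 0]], delta_rot=[[0, 0, 0], [0, 0, 0], [0, 0, 0], [0, 0, 0], [0, 0, 0]])

```text
time: 17.52
tool_pos: [0.5578, -0.4126, 0.0353]
tcp_rot: [1.024, 1.316, -1.024]
wrist_force: [-0.7, 0.8, -0.4]
width: 0.651
```

```bash
python3 rc.py
```

```text
z 35.3 racky 439.0 rackx 537.1 [-0.7  0.8 -0.4] 0.6507741531452796 17.5167
F [-0.93 -0.34  0.19] M [-0.082  0.096 -0.031] J [ 4.600e-01 -5.683e+01 -3.160e+01  1.700e-01 -1.000e-01 -1.000e-02]
```

Call:
carry_out(offset=[[0, 0.04, 0], [0, 0, 0], [0, 0, 0], [0, 0, 0], [0, 0, 0]], delta_rot=[[0, 0, 0], [0, 0, 0], [0, 0, 0], [0, 0, 0], [0, 0, 0]])

```text
time: 18.13
tool_pos: [0.5582, -0.4126, 0.0353]
tcp_rot: [1.024, 1.316, -1.024]
wrist_force: [-0.7, -0.4, 1.1]
width: 0.651
```

```bash
python3 rc.py
```

```text
z 35.3 racky 439.4 rackx 537.1 [-0.7 -0.4  1.1] 0.6512664466654016 18.1333
F [-0.62 -0.28  0.38] M [-0.043  0.14   0.03 ] J [ 4.500e-01 -5.683e+01 -3.164e+01  1.700e-01 -1.300e-01 -1.000e-02]
```

Call:
carry_out(offset=[[0, 0.04, 0], [0, 0, 0], [0, 0, 0], [0, 0, 0], [0, 0, 0]], delta_rot=[[0, 0, 0], [0, 0, 0], [0, 0, 0], [0, 0, 0], [0, 0, 0]])

```text
time: 18.75
tool_pos: [0.5585, -0.4124, 0.0353]
tcp_rot: [1.024, 1.316, -1.024]
wrist_force: [-0.5, -1.2, 0.6]
width: 0.648
```

```bash
python3 rc.py
```

```text
z 35.3 racky 439.8 rackx 537.0 [-0.5 -1.2  0.6] 0.6478926239849643 18.75
F [-0.93 -0.36  0.03] M [-0.025  0.119  0.023] J [  0.42 -56.88 -31.66   0.16  -0.14  -0.  ]
```

Now it passes the earlier stall point with only sliding friction (about 1 N), so the earlier stop wasn't the box meeting the rack. I continue.

Call:
carry_out(offset=[[0, 0.04, 0], [0, 0, 0], [0, 0.04, 0], [0, 0, 0], [0, 0, 0]], delta_rot=[[0, 0, 0], [0, 0, 0], [0, 0, 0], [0, 0, 0], [0, 0, 0]])

```text
time: 19.37
tool_pos: [0.5592, -0.4123, 0.0353]
tcp_rot: [1.024, 1.317, -1.025]
wrist_force: [-1.6, -1.2, -0.4]
width: 0.653
```

```bash
python3 rc.py
```

```text
z 35.3 racky 440.4 rackx 537.0 [-1.6 -1.2 -0.4] 0.6526818062809602 19.3667
F [-1.93 -0.08  0.87] M [-0.045  0.265 -0.066] J [  1.06 -56.68 -31.94   0.36  -0.38  -0.06]
```

Call:
carry_out(offset=[[0, 0.04, 0], [0, 0, 0], [0, 0, 0], [0, 0, 0], [0, 0, 0]], delta_rot=[[0, 0, 0], [0, 0, 0], [0, 0, 0], [0, 0, 0], [0, 0, 0]])

```text
time: 19.98
tool_pos: [0.5592, -0.4123, 0.0353]
tcp_rot: [1.024, 1.317, -1.025]
wrist_force: [-4.5, -0.9, 2.2]
width: 0.651
```

```bash
python3 rc.py
```

```text
z 35.3 racky 440.4 rackx 537.0 [-4.5 -0.9  2.2] 0.6514057933750674 19.9833
F [-5.21 -0.98  2.56] M [-0.208  0.731 -0.091] J [  2.75 -55.99 -32.56   1.01  -1.03  -0.08]
```

Contact again at 440.4, with about 5 N. Moment over force gives a contact point about 0.14 m below the sensor, which is fingertip level, so it's the box. I retreat and measure unobstructed.

Call:
carry_out(offset=[[0, -0.1, 0], [0, -0.3, 0], [0, -1, 0], [0, -2, 0], [0, -2, 0]], delta_rot=[[0, 0, 0], [0, 0, 0], [0, 0, 0], [0, 0, 0], [0, 0, 0]])

```text
time: 20.6
tool_pos: [0.5074, -0.4254, 0.0353]
tcp_rot: [1.023, 1.316, -1.023]
wrist_force: [0.6, 0.1, 0.4]
width: 0.649
```

Call:
carry_out(offset=[[-2, -2, 0], [-3, -2, 0], [-3, -2, 0], [-3, -2, 0], [-3, -1, 0]], delta_rot=[[0, 0, 0], [0, 0, 0], [0, 0, 0], [0, 0, 0], [0, 0, 0]])

```text
time: 21.02
tool_pos: [0.4177, -0.4477, 0.1763]
tcp_rot: [1.025, 1.317, -1.025]
wrist_force: [-0.3, -0.0, -0.8]
width: 0.649
```

Call:
carry_out(offset=[[-1, 0, -4], [-1, 0, -4], [-1, 0, -4], [-1, 0, -4], [-1, 0, -4]], delta_rot=[[0, 0, 0], [0, 0, 0], [0, 0, 0], [0, 0, 0], [0, 0, 0]])

```text
time: 21.43
tool_pos: [0.37, -0.2521, 0.2256]
tcp_rot: [1.026, 1.315, -1.024]
wrist_force: [0.1, -0.2, -0.1]
width: 0.652
```

```bash
cat > fin.py <<'E'
from h import *
for n in ('scene','top'):
    a,W=cloud(n)
    if n=='scene': save(a,'f%.2f.png'%read_state()['time'])
    ry=(W[...,:2]@[.969,.246])*1000; rx=(W[...,:2]@[.246,-.969])*1000; z=W[...,2]*1000
    f=(z>8)&(z<108)&(ry>500)&(ry<518)&(((rx>375)&(rx<460))|((rx>610)&(rx<640)))
    print(n,'rack front',np.median(ry[f]).round(1))
    for lo,hi in ((475,500),(510,535),(550,580)):
        m=(z>64)&(z<76)&(rx>lo)&(rx<hi)&(ry>430)&(ry<519)
        print('  box',np.percentile(ry[m],[1,99]).round(1))
    # front face low (blue) of the box
    m=(z>8)&(z<40)&(rx>485)&(rx<575)&(ry>430)&(ry<470)
    if m.sum()>20: print('  blue front',np.median(ry[m]).round(1)); print('  rx ends',np.percentile(rx[(z>64)&(z<76)&(ry>450)&(ry<505)&(rx>400)&(rx<640)],[1,99]).round(1))
E
python3 fin.py; python3 meas.py
```

```text
scene rack front 511.7
  box [448.6 510.7]
  box [447.8 510.5]
  box [447.8 511.2]
  blue front 449.7
  rx ends [482.5 597.5]
top rack front 514.6
  box [452.8 514. ]
  box [453.5 514. ]
  box [453.3 514.1]
box
891 [ 602.3 -402.4] [ 64.5 117.6] 14.4 [[556.0, -354.0], [586.0, -467.0], [648.0, -451.0], [619.0, -337.0]] 0.0698
rack
2379 [ 685.3 -351.6] [128.5 280.1] 14.1 [[589.0, -231.0], [657.0, -503.0], [782.0, -472.0], [714.0, -200.0]] 0.1134
```

```bash
python3 -c "
from workcell import *
print(finish_job())"
```

```text
the job is handed in; nothing more can be done
None
```

The tip box now lies on its base, lid up, with its back against the front of the tube rack, and I handed the job in at about 21.5 s of the 48 s allowed. I tipped it with the shut fingertips near the top of the lid face. Then I pushed it to the rack with two part-open fingers, one on each side of the catch.

**Last checks:**
- **Flushness:** the box back is within about 1 mm of the rack front in both cameras: 510.8 against 511.7 mm in the scene view and 514.0 against 514.6 mm in the top view. Box and rack are parallel within about 0.3°.
- **Position along the rack:** the box centre is about 31 mm off the rack's centre, well inside its ends.
- **Rack:** its measured position did not change.
- **Other things:** comparing an earlier top picture with the starting one (before the second push) showed change only at the box and the arm. I did not repeat this at the end.

**What disagreed:** the first push stopped at about 5–6 N, but both cameras still showed a gap of about 3 mm. I don't know what stopped it. I pushed again with the tool 15 mm higher, which moved the box about 3.5 mm further until it met the rack at about 5 N. The robot was touching nothing when I handed in.

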